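# Seat the medicine-card stand and hold the spring clip open round its card

## Task

Seat the medicine-card stand flat and square in the recess of the grey base plate and let go of it. Then take the spring clip off its rack by squeezing its levers together, bring it over the middle of the card's top edge and finish holding it squeezed wide open there, one jaw on each side of the card and reaching down past its top edge without touching it, so that a carer can slip a new sheet in. Keep holding it at the end (do not let go), and leave the monitor, pill bottle and tumbler where they stand.

Things in the scene. Friction and masses are not known exactly. Their poses are not given: they have to be found in the camera images.
- pocket (a point): Centre of the floor of the rectangular recess in the fixed grey plastic base plate. The plate is 110 mm (its x) by 150 mm (its y), 14 mm high; the recess is 47 mm (x) by 83 mm (y), its floor 6 mm above the shelf and 8 mm below the plate's top, rim bevelled 2 mm. z is up; the plate's yaw varies.
- stand_foot (a point): Centre of the underside of the loose medicine-card stand (about 160 g). Its grey foot is 44 mm (x) by 80 mm (y) by 16 mm high and fits the recess either way round (1.5 mm play each side). z is up.
- stand_centre (a point): Centre of that stand, 48 mm above its underside. The card is a stiff white board rising upright from the foot's middle: 8 mm thick (stand's x), 76 mm wide (stand's y), its top edge 96 mm above the stand's underside. It can be pinched through its 8 mm thickness from above.
- board_top (a point): Middle of the card's top edge, same axes as the stand: x through its thickness, y along the edge, z up.
- clip_hinge (a point): Loose grey spring clip like a big clothes peg (about 60 g): middle of its hinge axis (hinge radius 6 mm). Axes of the front half: y along the hinge (34 mm long), z up, x from front to back half while shut; lean up to 0.25 rad about y when open. Two flat levers rise 45 mm above the hinge in a V, 47 mm over their tops when shut; fully squeezed they are parallel, 26 mm over all.
- rack_edge (a point): Middle of the top edge of the fixed rack, a white upright panel 5 mm thick (x), 60 mm wide (y), top 70 mm above the shelf, on a 70 x 90 x 10 mm foot. At the start the clip stands upright on it: hinge resting on this edge (76 mm above the shelf), jaws hanging down clamped on the panel, axes parallel to it.
- tip_front (a point): Lower inner edge of the clip's front jaw, mid length, 43 mm below the hinge; about 2.5 mm from the clip's middle plane at the start, about 13 mm when fully open.
- tip_back (a point): The same point of the clip's back jaw, the other side of the middle plane.
- jaw (a joint): Opening angle between the clip's halves, rad: 0 clamped on the rack's panel, 0.5 fully open at its stop (jaws then about 25 mm apart inside). The spring pushes it shut with 0.15 N m at 0 and 0.3 N m at 0.5, so about 8 N on each lever near the top, or 15 N half-way down, holds it fully open.
- monitor: Bystander: white plastic blood pressure monitor, 110 x 140 x 50 mm; origin at the centre of its underside.
- pills: Bystander: amber pill bottle with white cap, 44 mm across, 85 mm high; origin at the centre of its underside.
- tumbler: Bystander: glass tumbler, 72 mm across, 95 mm high; origin at the centre of its underside.
Mind the look-alikes: they are no part of the job. What is meant by the part that bears pocket is not orange or red, and is the smaller of those in its own colour.

How it is judged:
By the outcome, as a careful person would: the job done as asked, in the order asked, and still so for the second after the job is handed in, while the arm keeps its last pose, push and grip.
It also fails if it takes over 58 s, if anything falls off the work surface, if the arm or the gripper's body presses on something with over 40 N, if the wrist force passes 120 N, or if a joint passes its speed limit or range.

## Robot

A 7-joint arm with a two-finger parallel gripper is mounted at the origin on the work surface. World frame = base frame: x ahead of the robot, y to its left, z up, the work surface at z = 0. Lengths are in m, angles in rad, forces in N, time in s.
With the tool pointing down it reaches from about 0.425 to 0.875 m from the base axis. Payload 4.7 kg.
Tool frame: the origin (TCP) lies on the centre line of the jaws, within the pads' length; the fingertips stand r.tip_reach ahead of it and the grasp point (between the pads) lies 5 mm behind it (r.tip_reach is the distance from the TCP to the fingertips, in m); y points along the fingers, z is the direction in which the jaws open and shut, and the axes are right-handed (so a half turn about y gives the same grasp; the last joint's range is limited). The gripper opens to 85 mm and grips with 20 to 120 N. Pads are 22 mm wide; open, the fingers measure 114 mm over their backs; the gripper's body (76 mm by 85 mm) begins 54 mm behind the grasp point. The pads swing forward as they close: fully open they stand 13 mm farther back than shut.
Start: joints at [0.014, 0.321, -0.07, 1.45, 0.023, 1.371, -0.057], TCP at [0.65, -0, 0.245] pointing down, gripper open.
Joint ranges: [-2.86, 2.86], [-0.3, 2.09], [-1.38, 1.24], [0.06, 2.45], [-1.56, 4.7], [0.09, 2.05], [-2.69, 2.69]. Speed limits (rad/s): [2.57, 2.57, 3.14, 3.14, 3.14, 3.14, 3.14].

## Interface

Orientations are given as a 3x3 rotation matrix whose columns are the frame's x, y, z axes.
In Python, from station import r gives the robot as it stands.
- The arm moves only by the tool step_arm, never from a script. Its argument "moves" is a list of rows, each an object with "xyz": the shift along the tool's x, y, z in mm, a list of three; "twist": the turn about the tool's y in rad. In form: [{"xyz": [dx, dy, dz], "twist": twist}, ...]. A call has 1 to 5 rows; each row is the pose to reach, as a shift and turn from the pose measured when the call began, along the tool's axes at that moment; what a row does not reach only later rows make up. A row lasts 1/10 s, in which the tool goes at most 50 mm and 8.59 degrees, less where a joint would pass 70% of its speed; a pose out of reach is approached as far as the arm can. A call with a gripper value outside its range is refused whole. "jaw" is the gripper's target within -1 to 1 (shut at 1, half-way at 0, fully open at -1), set as the call begins (left out, the last holds). The fingers move at their own pace and stop on an object; the grip force is fixed at half the most. Time passes only in rows, so rows that repeat a pose let the fingers close. It gives the time, the measured TCP pose, the force and the opening at its end, in the units of the state.
- r.get_state(): the state, without advancing time (a new reading comes with each control period).
- r.camera(name): name is "scene" or "side" or "wrist"; returns the picture (384x512x3 uint8, blue, green, red); there is no depth.
- r.get_calibration(name): a dict with "fx", "fy", "cx", "cy" (pixels), "dist_coeffs" ([k1, k2, p1, p2, k3] as OpenCV has them; the pictures are not rectified), "pose" (4x4, takes a point from camera to world coordinates). Camera axes: x right, y up, looking along -z (the intrinsics and any distortion apply to the point x, -y, -z); pixel columns grow to the right and rows downward; lengths in m; the calibration is good to about 2 mm. A picture is of the moment at which its call begins: read the wrist's pose just before it. get_calibration takes no time and is no camera call; for the wrist camera it gives the pose at the moment of the call.
- r.finish_job(): hands the job in, once; it reports no verdict.
The state is a dict: "time": time; "joint_positions": joint angles; "dq": joint speeds; "joint_torque": joint torques, N m; "tool_pos": TCP position; "orientation": TCP orientation; "contact_force": force on the tool from outside, world axes, zero at the start; "wrist_torque": the same for the moment, N m; "grip_width": opening from 0.0 (shut) to 1.0 (fully open).
Only numpy, scipy, OpenCV 4.12 (cv2) and the standard library are available. Lean on these libraries where they do the work, as an engineer would, in place of code of your own. Each camera call takes 0.05 s, during which the arm holds its last target.

## Working session

There is one attempt and no reset: what is moved stays moved. The work goes in short steps, Python scripts to look and compute and a tool call to move; the robot and the scene stay as the last step left them, time stands still between calls to the robot, and variables do not carry over. Pictures are saved under pics/ and viewed, and the job is handed in when it is done.

Besides the shell and the picture viewer there is one more tool, called after ">>>" as name(argument=value, ...) on one line, values as JSON. step_arm: Moves the arm, as the interface text tells. Its arguments: {"type":"object","properties":{"moves":{"type":"array"},"jaw":{"type":"number"}},"required":["moves"]}

```bash
ls; mkdir -p pics
cat > h.py <<'E'
import numpy as np,cv2,json
from station import r
def snap(n,f):
    c=r.get_calibration(n); im=np.array(r.camera(n)); cv2.imwrite(f'pics/{f}.png',im); 
    json.dump({k:np.array(v).tolist() for k,v in c.items()},open(f'pics/{f}.json','w')); return im
def load(f):
    return cv2.imread(f'pics/{f}.png'),json.load(open(f'pics/{f}.json'))
def ray(c,uv):
    K=np.array([[c['fx'],0,c['cx']],[0,c['fy'],c['cy']],[0,0,1.]])
    p=cv2.undistortPoints(np.array(uv,float).reshape(-1,1,2),K,np.array(c['dist_coeffs'],float)).reshape(-1,2)
    d=np.c_[p[:,0],-p[:,1],-np.ones(len(p))]; P=np.array(c['pose']); return P[:3,3],d@P[:3,:3].T
def onz(c,uv,z):
    o,d=ray(c,uv); return o+d*((z-o[2])/d[:,2])[:,None]
def tri(c1,u1,c2,u2):
    o1,d1=ray(c1,[u1]);o2,d2=ray(c2,[u2]);d1=d1[0]/np.linalg.norm(d1);d2=d2[0]/np.linalg.norm(d2)
    s=np.linalg.lstsq(np.c_[d1,-d2],o2-o1,rcond=None)[0];a=o1+s[0]*d1;b=o2+s[1]*d2
    return (a+b)/2,np.linalg.norm(a-b)
def proj(c,X):
    P=np.array(c['pose']);q=(np.atleast_2d(X)-P[:3,3])@P[:3,:3]; q=q*[1,-1,-1]
    K=np.array([[c['fx'],0,c['cx']],[0,c['fy'],c['cy']],[0,0,1.]])
    return cv2.projectPoints(q.reshape(-1,1,3),np.zeros(3),np.zeros(3),K,np.array(c['dist_coeffs'],float))[0].reshape(-1,2)
def crop(f,x0,y0,x1,y1,s,out):
    im=cv2.imread(f'pics/{f}.png')[y0:y1,x0:x1]; cv2.imwrite(f'pics/{out}.png',cv2.resize(im,None,fx=s,fy=s,interpolation=cv2.INTER_CUBIC))
E
python3 - <<'E'
from h import *
s=r.get_state();print(s,r.tip_reach)
for n in('scene','side','wrist'): snap(n,n+'0')
for n in('scene','side','wrist'):
  c=load(n+'0')[1];print(n,np.round(c['pose'],3).tolist(),c['fx'])
E
```

```text
pics
{'time': 0.0, 'joint_positions': array([ 0.01410577,  0.32180523, -0.0700905 ,  1.45166932,  0.02259067,
        1.370818  , -0.05691716]), 'dq': array([ 2.25733168e-04, -3.28687972e-05,  4.85658115e-06, -2.54531194e-04,
        7.88685622e-04,  1.12502891e-03,  9.81035344e-04]), 'joint_torque': array([-1.25131752e-03, -4.93579853e+01, -3.82724963e-01, -3.14334905e+01,
        1.30020955e-02,  1.12603378e-02,  4.26072404e-06]), 'tool_pos': array([ 6.49483806e-01, -4.52715632e-05,  2.44237920e-01]), 'orientation': array([[ 1.12122495e-05, -1.91082005e-03,  9.99998174e-01],
       [-9.99999996e-01, -8.87593458e-05,  1.10426665e-05],
       [ 8.87380833e-05, -9.99998170e-01, -1.91082104e-03]]), 'contact_force': array([ 1.10706546,  0.07234503, -0.45230637]), 'wrist_torque': array([-0.01368802, -0.0309551 , -0.0251232 ]), 'grip_width': 1.0000293686335953} 0.014
scene [[0.38, -0.491, 0.784, 1.395], [0.925, 0.225, -0.307, -0.333], [-0.025, 0.841, 0.54, 0.663], [0.0, 0.0, 0.0, 1.0]] 388.4445011545364
side [[-0.752, 0.416, -0.512, -0.099], [-0.659, -0.491, 0.569, 0.716], [-0.014, 0.765, 0.643, 0.921], [0.0, 0.0, 0.0, 1.0]] 457.5761628892942
wrist [[1.0, -0.0, 0.001, 0.65], [0.0, 0.95, 0.311, 0.079], [-0.001, -0.311, 0.95, 0.372], [0.0, 0.0, 0.0, 1.0]] 321.0572837865209
```

View pics/scene0.png

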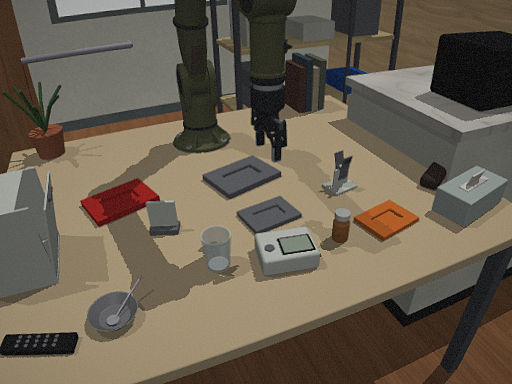

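View pics/side0.png

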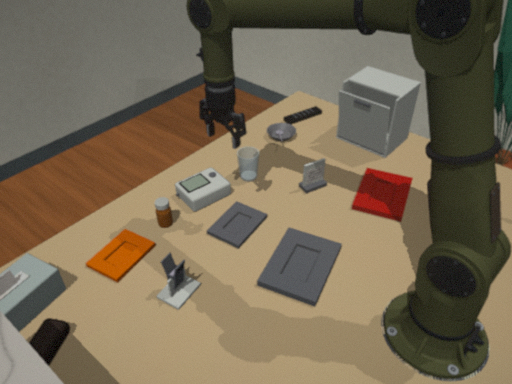

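View pics/wrist0.png

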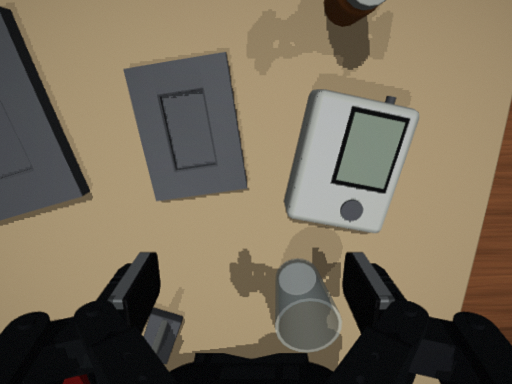

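Plates: small grey (scene 268,213 / wrist 186,126), large grey (scene 242,175), red (scene 120,200), orange (scene 387,219). The smaller of the greys is the one meant. I'll confirm that with crops and a size measurement.

Run:
```python
from h import *
crop('wrist0',110,40,260,210,4,'c1')
a=cv2.imread('pics/scene0.png');b=cv2.imread('pics/side0.png')
t=[cv2.resize(x,(390,290),interpolation=cv2.INTER_CUBIC) for x in (a[185:243,225:303],b[195:253,198:276],a[140:198,310:388],b[245:303,145:223])]
cv2.imwrite('pics/c2.png',np.vstack([np.hstack(t[:2]),np.hstack(t[2:])]))
t=[cv2.resize(x,(390,290),interpolation=cv2.INTER_CUBIC) for x in (a[185:243,125:203],b[145:203,275:353])]
cv2.imwrite('pics/c3.png',np.hstack(t))
c=load('wrist0')[1]
p=onz(c,[[125,69],[226,52],[247,189],[157,201],[159,95],[204,89],[216,163],[175,170]],.014)
print(np.round(p,4).tolist()); 
for q in (p[:4],p[4:]): print(np.linalg.norm(np.roll(q,-1,0)-q,axis=1),q.mean(0))
```

```text
[[0.5164, 0.0984, 0.014], [0.6236, 0.1143, 0.014], [0.6448, -0.0345, 0.014], [0.5376, -0.0495, 0.014], [0.5504, 0.0716, 0.014], [0.5992, 0.0776, 0.014], [0.6095, -0.0034, 0.014], [0.5619, -0.0116, 0.014]]
[0.10834933 0.15029739 0.10824414 0.14942046] [0.58057862 0.0321883  0.014     ]
[0.04917933 0.08154788 0.04828684 0.08395753] [0.58026724 0.03356658 0.014     ]
```

View pics/c1.png

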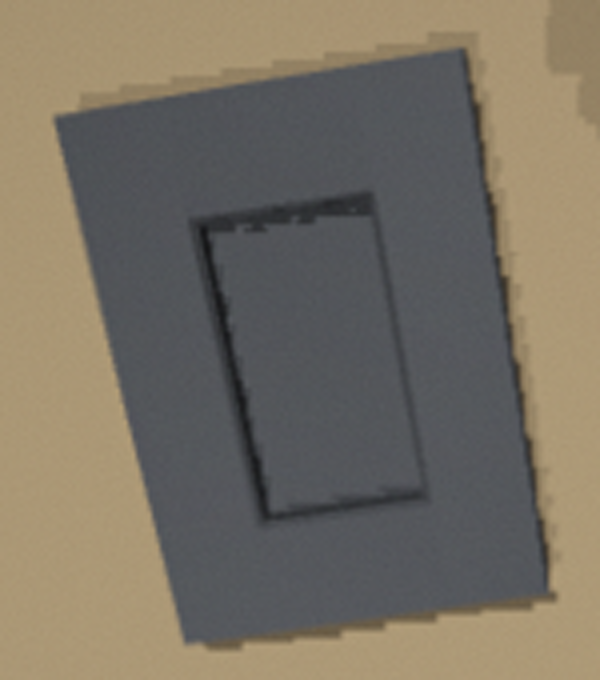

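View pics/c2.png

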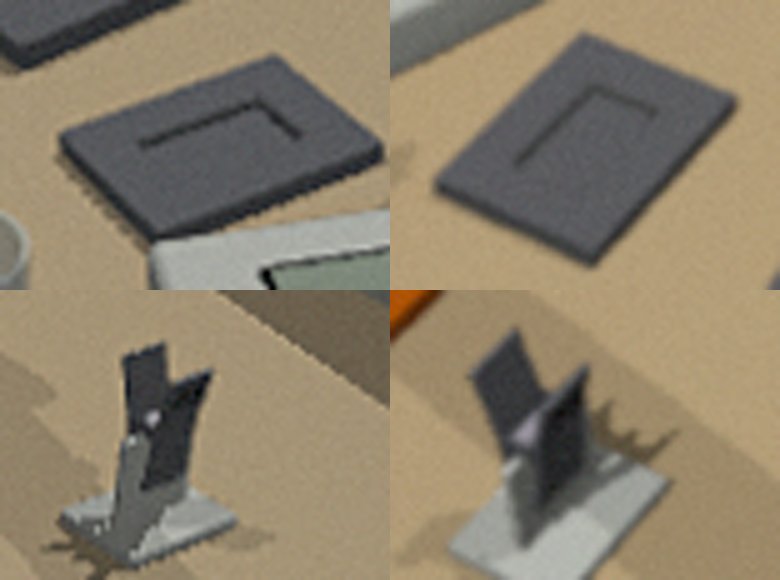

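View pics/c3.png

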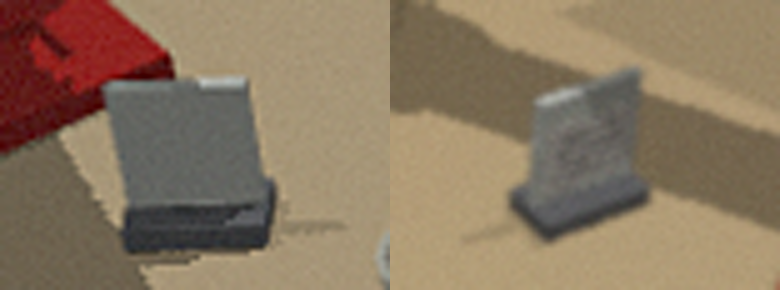

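Run:
```python
from h import *
a=load('scene0')[1];b=load('side0')[1]
# stand top corners
for u,v in (((146,202),(325,159)),((174.5,201),(304,165)),((150,235),(326,182)),((179,230),(308,191))): print(np.round(tri(a,u,b,v)[0],4),tri(a,u,b,v)[1])
def q(x,y,o): return (o[0]+x/5,o[1]+y/5)
A=(310,140);B=(145-78,245)
print('foot/plate')
for u,v in (((60,518),(665,485)),((135,563),(448,548)),):
  u=(u[0],u[1]-290);v=(v[0],v[1]-290)
  print(np.round(onz(a,[q(*u,A)],.01),4),np.round(onz(b,[q(*v,B)],.01),4))
# foot corners individually
for n,c,o,ps in(('scene',a,A,[(60,228),(135,275),(235,232),(160,195)]),('side',b,B,[(448,260),(545,330),(672,195),(590,145)])):
  print(n,np.round(onz(c,[q(*p,o) for p in ps],.01),4).tolist())
# clip lever top corners
for u,v in (((128,62),(520,42)),((165,52),(475,85)),((212,82),(540,115)),((170,100),(588,75))):
  print(np.round(tri(a,q(*u,A),b,q(*v,B))[0],4),tri(a,q(*u,A),b,q(*v,B))[1])
```

```text
[ 0.5041 -0.288   0.0918] 0.0007334074027008983
[ 0.5334 -0.2176  0.0939] 0.0010839149663080146
[ 0.5048 -0.3011 -0.012 ] 0.012164663998352717
[ 0.5202 -0.2218 -0.0082] 0.013595907540239418
foot/plate
[[0.5156 0.2468 0.01  ]] [[0.4973 0.2601 0.01  ]]
[[0.5791 0.2617 0.01  ]] [[0.5499 0.356  0.01  ]]
scene [[0.5156, 0.2468, 0.01], [0.581, 0.2605, 0.01], [0.5656, 0.3447, 0.01], [0.5079, 0.3266, 0.01]]
side [[0.549, 0.3567, 0.01], [0.4819, 0.353, 0.01], [0.4946, 0.2578, 0.01], [0.5501, 0.2628, 0.01]]
[0.5323 0.2894 0.1252] 0.02467371309293768
[0.528  0.3196 0.1239] 0.02587626224747924
[0.5253 0.3239 0.1025] 0.03109849892068716
[0.5286 0.2913 0.0993] 0.03118411760415317
```

Run:
```python
from h import *
a=load('scene0')[1];b=load('side0')[1]
def q(x,y,o): return (o[0]+x/5,o[1]+y/5)
A=(310,140);B=(145-78,245)
P=[]
for u,v in (((170,100),(520,42)),((212,82),(475,85)),((128,62),(588,75)),((165,52),(540,115))):
  t=tri(a,q(*u,A),b,q(*v,B));P.append(t[0]);print(np.round(t[0],4),t[1])
print(np.mean(P,0))
```

```text
[0.5526 0.2919 0.1095] 0.0016559861746007131
[0.5467 0.3251 0.1116] 0.0029600285360228524
[0.5085 0.2888 0.1151] 0.0037991666411932097
[0.5066 0.3184 0.1148] 0.0013632639866167022
[0.52860655 0.30603897 0.11276221]
```

>>> step_arm(moves=[{"xyz": [50,0,-24],"twist": 0.1},{"xyz": [100,0,-48],"twist": 0.2},{"xyz": [145,0,-70],"twist": 0.3},{"xyz": [190,0,-92],"twist": 0.39},{"xyz": [235,0,-115],"twist": 0.39}])

```text
time: 0.65
tool_pos: [0.5387, -0.2261, 0.2445]
orientation: [[-0.382, -0.002, 0.924], [-0.924, -0.0, -0.382], [0.001, -1.0, -0.001]]
contact_force: [-0.1, -0.7, -0.1]
grip_width: 1.002
```

Run:
```python
from h import *
s=r.get_state();print(s['time'],s['tool_pos'],s['orientation'].round(4).tolist(),s['contact_force'])
snap('wrist','w1')
```

```text
0.65 [ 0.53871814 -0.22608476  0.24447693] [[-0.3819, -0.0016, 0.9242], [-0.9242, -0.0001, -0.3819], [0.0007, -1.0, -0.0014]] [-0.08842927 -0.6570995  -0.06463057]
```

View pics/w1.png

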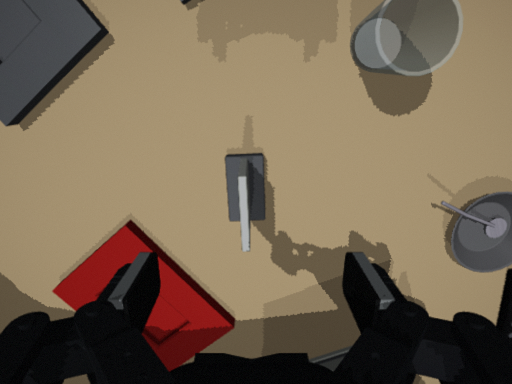

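Run:
```python
from h import *
crop('w1',205,140,285,265,6,'c4')
im,c=load('w1')
s=im[140:265,205:285].astype(int); m=(s.min(2)>150).astype(np.uint8)
n,l,st,_=cv2.connectedComponentsWithStats(m);k=1+st[1:,4].argmax();ys,xs=np.where(l==k)
box=cv2.boxPoints(cv2.minAreaRect(np.c_[xs,ys].astype(np.float32)+[205,140]).__class__(cv2.minAreaRect((np.c_[xs,ys]+[205,140]).astype(np.float32))))
p=onz(c,box,.096);print(box.tolist(),p.round(4).tolist(),p.mean(0),np.linalg.norm(np.roll(p,-1,0)-p,axis=1))
```

```text
Traceback (most recent call last):
cv2.error: OpenCV(4.12.0) /io/opencv/modules/imgproc/src/convhull.cpp:143: error: (-215:Assertion failed) total >= 0 && (depth == CV_32F || depth == CV_32S) in function 'convexHull'
```

View pics/c4.png

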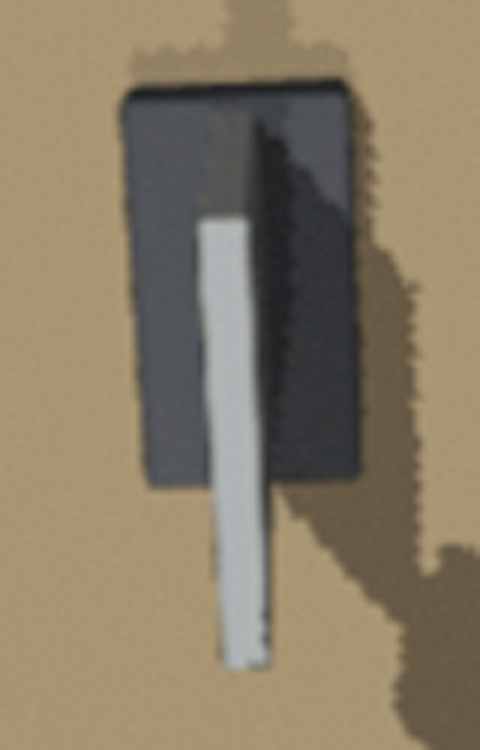

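```bash
cat >> h.py <<'E'
def rect(c,px,z,longaxis=True):
    """corners order: far-left, far-right, near-right, near-left; prints centre, sizes, yaw of y axis"""
    p=onz(c,px,z); v=(p[0]+p[1]-p[2]-p[3])/2; print('ctr',p.mean(0).round(4),'sz',np.linalg.norm(np.roll(p,-1,0)-p,axis=1).round(4),'yaw',round(np.arctan2(-v[0],v[1]),4)); return p
E
python3 - <<'E'
from h import *
_,c=load('w1')
f=lambda L:[(205+x/6,140+y/6) for x,y in L]
rect(c,f([(198,218),(248,216),(270,668),(222,668)]),.096)
rect(c,f([(126,98),(346,92),(360,478),(150,487)]),.016)
_,c=load('wrist0')
rect(c,[[125,69],[226,52],[247,189],[157,201]],.014)
rect(c,[[159,95],[204,89],[216,163],[175,170]],.014)
E
```

```text
ctr [ 0.5201 -0.2553  0.096 ] sz [0.0074 0.0754 0.0077 0.0751] yaw -0.3512
ctr [ 0.5205 -0.2554  0.016 ] sz [0.0414 0.0786 0.0422 0.0794] yaw -0.35
ctr [0.5806 0.0322 0.014 ] sz [0.1083 0.1503 0.1082 0.1494] yaw 0.142
ctr [0.5803 0.0336 0.014 ] sz [0.0492 0.0815 0.0483 0.084 ] yaw 0.1316
```

>>> step_arm(moves=[{"xyz": [34,20,-6],"twist": -0.041},{"xyz": [34,60,-6],"twist": -0.041},{"xyz": [34,90,-6],"twist": -0.041},{"xyz": [34,90,-6],"twist": -0.041}])

```text
time: 1.1
tool_pos: [0.5106, -0.2653, 0.1502]
orientation: [[-0.355, -0.014, 0.935], [-0.935, -0.003, -0.355], [0.007, -1.0, -0.012]]
contact_force: [-1.3, 0.6, -0.3]
grip_width: 0.996
```

Run:
```python
from h import *
s=r.get_state();print(s['time'],s['tool_pos'],s['orientation'].round(4).tolist())
R=s['orientation'];print('tool delta mm',R.T@(np.array([.5202,-.2554,.072])-s['tool_pos'])*1000)
snap('wrist','w2')
```

```text
1.1 [ 0.51056066 -0.26533483  0.15020896] [[-0.355, -0.0137, 0.9348], [-0.9348, -0.0028, -0.355], [0.0075, -0.9999, -0.0118]]
tool delta mm [-13.2919455   78.04189733   6.40666797]
```

View pics/w2.png

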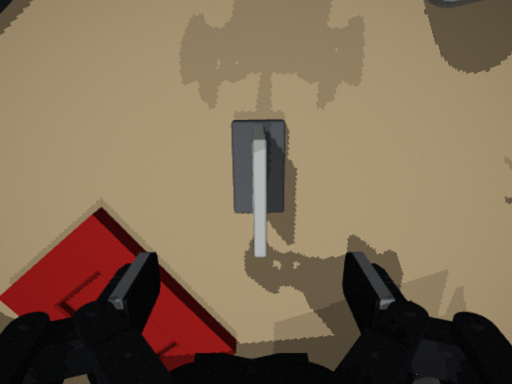

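>>> step_arm(moves=[{"xyz": [-13,20,6],"twist": 0},{"xyz": [-13,20,6],"twist": 0},{"xyz": [-13,20,6],"twist": 0},{"xyz": [-13,20,6],"twist": 0},{"xyz": [-13,20,6],"twist": 0}])

```text
time: 1.65
tool_pos: [0.523, -0.2566, 0.1345]
orientation: [[-0.355, -0.007, 0.935], [-0.935, -0.006, -0.355], [0.008, -1.0, -0.005]]
contact_force: [0.8, -0.0, 0.3]
grip_width: 0.998
```

```bash
cat > d.py <<'E'
from h import *
def delta(t,yaw=None):
    s=r.get_state();R=s['orientation'];y=np.arctan2(R[1,2],R[0,2]);y=(y+np.pi/2)%np.pi-np.pi/2
    print('t',round(s['time'],2),'pos',s['tool_pos'].round(4),'yaw',round(y,4),'ydir',R[:,1].round(4),'F',s['contact_force'].round(1),'g',round(s['grip_width'],3))
    print('tool delta mm',(R.T@(np.array(t)-s['tool_pos'])*1000).round(1), 'twist',None if yaw is None else round(-(yaw-y),4))
E
python3 - <<'E'
from d import *
delta([.5202,-.2554,.072],-.351)
snap('wrist','w3')
crop('w3',200,100,330,280,4,'c5')
E
```

```text
t 1.65 pos [ 0.523  -0.2566  0.1345] yaw -0.3627 ydir [-0.0075 -0.0057 -1.    ] F [ 0.8 -0.   0.3] g 0.998
tool delta mm [-0.7 62.5 -2.7] twist -0.0117
```

View pics/c5.png

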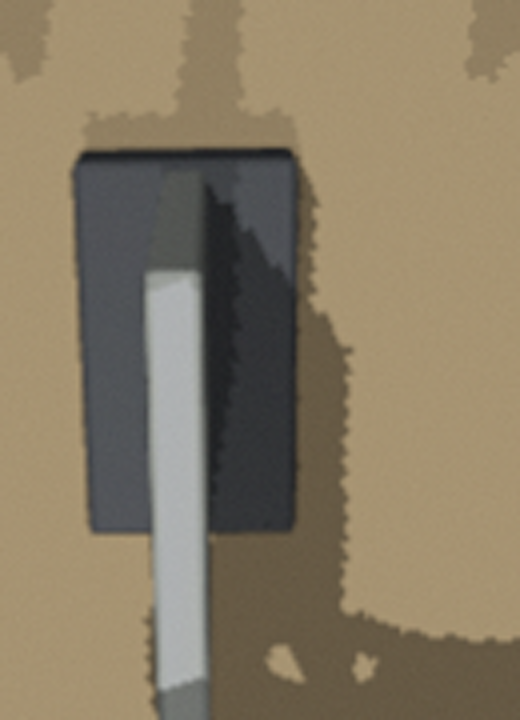

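```bash
python3 - <<'E'
from h import *
im,c=load('w3')
f=lambda L:[(200+x/4,100+y/4) for x,y in L]
rect(c,f([(78,160),(295,155),(293,528),(92,530)]),.016)
p=onz(c,f([(147,275),(202,273),(157,690),(209,680)]),.096);print(p.round(4).tolist())
E
python3 - <<'E'
from d import *
delta([.5204,-.2554,.072],-.351)
E
```

```text
ctr [ 0.5205 -0.2547  0.016 ] sz [0.0416 0.0787 0.0424 0.0782] yaw -0.3507
[[0.5294, -0.219, 0.096], [0.5364, -0.2214, 0.096], [0.5073, -0.2789, 0.096], [0.5152, -0.28, 0.096]]
t 1.7 pos [ 0.5228 -0.2566  0.1342] yaw -0.3627 ydir [-0.0079 -0.0055 -1.    ] F [0.9 0.2 0.5] g 1.003
tool delta mm [-0.7 62.2 -2.3] twist -0.0117
```

>>> step_arm(moves=[{"xyz": [-1,20,-2],"twist": -0.012},{"xyz": [-1,40,-2],"twist": -0.012},{"xyz": [-1,60,-2],"twist": -0.012},{"xyz": [-1,62,-2],"twist": -0.012},{"xyz": [-1,62,-2],"twist": -0.012}])

```text
time: 2.2
tool_pos: [0.5206, -0.2555, 0.0724]
orientation: [[-0.344, -0.008, 0.939], [-0.939, -0.005, -0.344], [0.008, -1.0, -0.006]]
contact_force: [0.5, 0.7, 0.8]
grip_width: 1.002
```

Run:
```python
from d import *
delta([.5204,-.2554,.072],-.351)
```

```text
t 2.2 pos [ 0.5206 -0.2555  0.0724] yaw -0.3511 ydir [-0.0083 -0.0055 -1.    ] F [0.5 0.7 0.8] g 1.002
tool delta mm [ 0.   0.4 -0.2] twist -0.0001
```

Well aligned. I'll close the gripper, then lift.

>>> step_arm(moves=[{"xyz": [0,0,0],"twist": 0},{"xyz": [0,0,0],"twist": 0},{"xyz": [0,0,0],"twist": 0},{"xyz": [0,0,0],"twist": 0},{"xyz": [0,0,0],"twist": 0}], jaw=1)

```text
time: 2.7
tool_pos: [0.5208, -0.2555, 0.0727]
orientation: [[-0.344, -0.008, 0.939], [-0.939, -0.006, -0.344], [0.008, -1.0, -0.005]]
contact_force: [-0.4, 0.2, 0.7]
grip_width: 0.143
```

>>> step_arm(moves=[{"xyz": [0,0,0],"twist": 0},{"xyz": [0,0,0],"twist": 0},{"xyz": [0,0,0],"twist": 0},{"xyz": [0,0,0],"twist": 0},{"xyz": [0,0,0],"twist": 0}])

```text
time: 3.2
tool_pos: [0.5207, -0.2554, 0.0726]
orientation: [[-0.344, -0.008, 0.939], [-0.939, -0.005, -0.344], [0.008, -1.0, -0.006]]
contact_force: [-0.1, 0.5, -0.7]
grip_width: 0.085
```

>>> step_arm(moves=[{"xyz": [0,-20,0],"twist": 0},{"xyz": [0,-50,0],"twist": 0},{"xyz": [0,-80,0],"twist": 0},{"xyz": [0,-100,0],"twist": 0},{"xyz": [0,-100,0],"twist": 0}])

```text
time: 3.7
tool_pos: [0.5234, -0.2557, 0.1758]
orientation: [[-0.344, -0.002, 0.939], [-0.939, -0.008, -0.344], [0.008, -1.0, 0.0]]
contact_force: [0.5, -0.1, -1.7]
grip_width: 0.081
```

Run:
```python
from d import *
snap('wrist','w4')
delta([.5804,.033,.172],.14)
```

```text
t 3.75 pos [ 0.5222 -0.2552  0.1736] yaw -0.351 ydir [-0.0057 -0.0064 -1.    ] F [ 0.1 -0.5 -1.7] g 0.088
tool delta mm [-290.6   -0.6  -44.5] twist -0.491
```

View pics/w4.png

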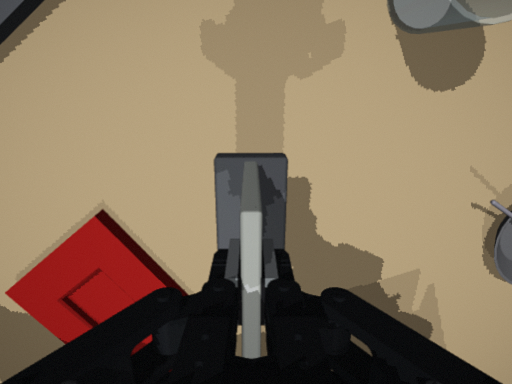

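>>> step_arm(moves=[{"xyz": [-40,-5,-6],"twist": -0.1},{"xyz": [-85,-5,-13],"twist": -0.2},{"xyz": [-130,-5,-20],"twist": -0.3},{"xyz": [-175,-5,-27],"twist": -0.4},{"xyz": [-220,-5,-34],"twist": -0.49}])

```text
time: 4.25
tool_pos: [0.5648, -0.0351, 0.1745]
orientation: [[0.142, -0.009, 0.99], [-0.99, -0.006, 0.142], [0.005, -1.0, -0.01]]
contact_force: [0.1, -0.9, -1.1]
grip_width: 0.085
```

Run:
```python
from d import *
delta([.5804,.033,.152],.14)
```

```text
t 4.25 pos [ 0.5648 -0.0351  0.1745] yaw 0.1428 ydir [-0.0089 -0.0062 -0.9999] F [ 0.1 -0.9 -1.1] g 0.085
tool delta mm [-65.3  22.   25.3] twist 0.0028
```

>>> step_arm(moves=[{"xyz": [-35,5,15],"twist": 0},{"xyz": [-65,10,25],"twist": 0},{"xyz": [-65,10,25],"twist": 0},{"xyz": [-65,10,25],"twist": 0},{"xyz": [-65,10,25],"twist": 0}])

```text
time: 4.75
tool_pos: [0.5796, 0.031, 0.1627]
orientation: [[0.141, -0.011, 0.99], [-0.99, -0.007, 0.14], [0.006, -1.0, -0.012]]
contact_force: [0.4, -0.1, -2.3]
grip_width: 0.083
```

Run:
```python
from d import *
delta([.5804,.033,.152],.14)
snap('wrist','w5');snap('scene','s5');snap('side','d5')
crop('w5',130,100,330,300,4,'c6')
```

```text
t 4.75 pos [0.5796 0.031  0.1627] yaw 0.141 ydir [-0.0111 -0.0073 -0.9999] F [ 0.4 -0.1 -2.3] g 0.083
tool delta mm [-1.9 10.6  1.2] twist 0.001
```

View pics/w5.png

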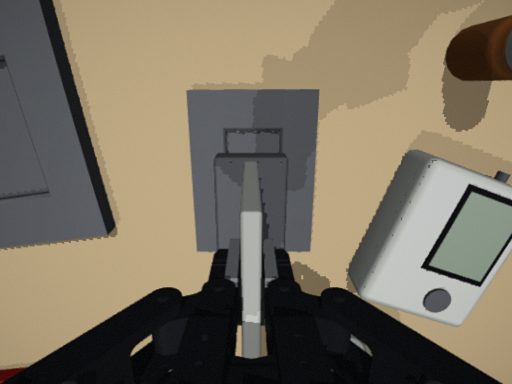

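Run:
```python
from h import *
im=cv2.imread('pics/w5.png')[80:260,180:330];cv2.imwrite('pics/c6.png',cv2.resize(im,None,fx=4,fy=3.3,interpolation=cv2.INTER_CUBIC))
```

```text
(no output)
```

View pics/c6.png

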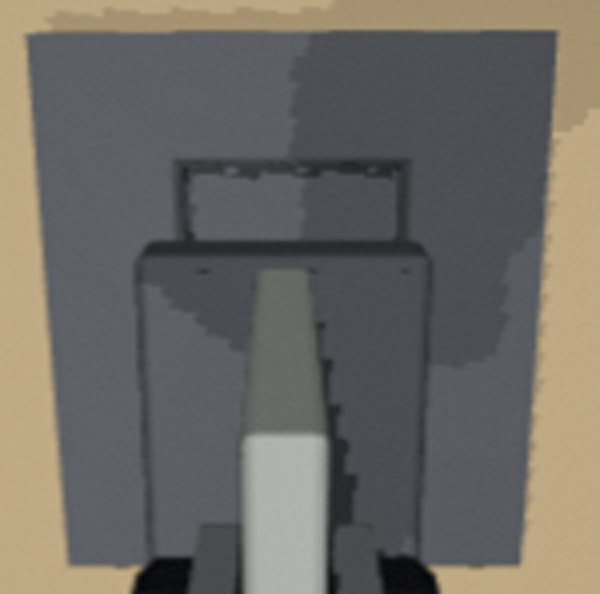

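Run:
```python
from h import *
im,c=load('w5')
f=lambda L:[(180+x/4,80+y/3.3) for x,y in L]
rect(c,f([(27,34),(556,31),(521,565),(69,566)]),.014)
p=onz(c,f([(175,159),(410,158)]),.014);print('pocket far',p.round(4).tolist(),p.mean(0).round(4))
v=np.array([-np.sin(.141),np.cos(.141),0])
print('pocket ctr', (p.mean(0)-v*.0425).round(4), 'with rim', (p.mean(0)-v*.0435).round(4))
for L,z in(([(139,258),(431,256)],.106),([(148,242),(424,241)],.090)):
  p=onz(c,f(L),z);d=p[1]-p[0];print('foot far',p.round(4).tolist(),np.linalg.norm(d),np.arctan2(d[1],d[0]),'ctr',(p.mean(0)-v*.04).round(4))
print(r.get_state()['tool_pos'],r.get_state()['orientation'].round(4))
```

```text
ctr [0.5797 0.0328 0.014 ] sz [0.1091 0.1493 0.1096 0.1496] yaw 0.1486
pocket far [[0.5486, 0.0721, 0.014], [0.5981, 0.0794, 0.014]] [0.5734 0.0758 0.014 ]
pocket ctr [0.5794 0.0337 0.014 ] with rim [0.5795 0.0327 0.014 ]
foot far [[0.5525, 0.0667, 0.106], [0.5947, 0.0732, 0.106]] 0.04272602053102741 0.15196013850182494 ctr [0.5792 0.0303 0.106 ]
foot far [[0.552, 0.0662, 0.09], [0.5952, 0.0727, 0.09]] 0.043683916673753195 0.1477890023021786 ctr [0.5793 0.0299 0.09  ]
[0.58011177 0.03108342 0.16375707] [[ 0.1399 -0.0092  0.9901]
 [-0.9902 -0.0067  0.1398]
 [ 0.0053 -0.9999 -0.0101]]
```

>>> step_arm(moves=[{"xyz": [-3,20,0],"twist": -0.004},{"xyz": [-3,40,0],"twist": -0.004},{"xyz": [-3,58,0],"twist": -0.004},{"xyz": [-3,58,0],"twist": -0.004},{"xyz": [-3,58,0],"twist": -0.004}])

```text
time: 5.4
tool_pos: [0.5792, 0.033, 0.1061]
orientation: [[0.143, -0.009, 0.99], [-0.99, -0.007, 0.143], [0.005, -1.0, -0.01]]
contact_force: [1.1, -0.0, -1.8]
grip_width: 0.084
```

Run:
```python
from d import *
delta([.5801,.0338,.0786],.145)
snap('wrist','w6')
im=cv2.imread('pics/w6.png')[80:300,150:370];cv2.imwrite('pics/c7.png',cv2.resize(im,None,fx=2.7,fy=2.7,interpolation=cv2.INTER_CUBIC))
```

```text
t 5.4 pos [0.5792 0.033  0.1061] yaw 0.1431 ydir [-0.0093 -0.0068 -0.9999] F [ 1.1 -0.  -1.8] g 0.084
tool delta mm [-0.9 27.4  1.3] twist -0.0019
```

View pics/c7.png

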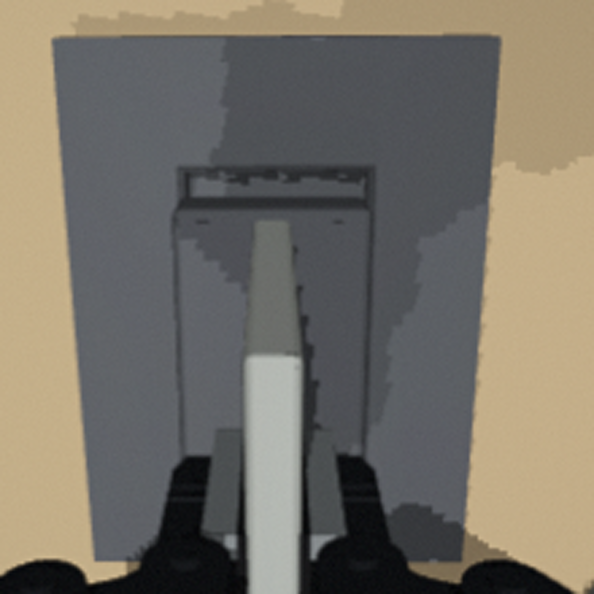

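Run:
```python
from h import *
im,c=load('w6')
f=lambda L:[(150+x/2.7,80+y/2.7) for x,y in L]
rect(c,f([(52,38),(501,37),(463,561),(95,562)]),.014)
v=np.array([-np.sin(.146),np.cos(.146),0])
for L,z,h in(([(177,167),(375,166)],.014,.0435),([(175,212),(371,210)],.0495,.04),([(178,200),(367,199)],.0335,.04)):
  p=onz(c,f(L),z);d=p[1]-p[0];print(p.round(4).tolist(),np.linalg.norm(d),np.arctan2(d[1],d[0]),'ctr',(p.mean(0)-v*h).round(4))
```

```text
ctr [0.5797 0.0328 0.014 ] sz [0.1095 0.1492 0.1099 0.15  ] yaw 0.1495
[[0.5482, 0.0717, 0.014], [0.598, 0.0792, 0.014]] 0.05035376842892313 0.14983883043994517 ctr [0.5794 0.0324 0.014 ]
[[0.5522, 0.0684, 0.0495], [0.5942, 0.075, 0.0495]] 0.04246770380354893 0.15564280815000436 ctr [0.579  0.0321 0.0495]
[[0.5511, 0.0676, 0.0335], [0.595, 0.0742, 0.0335]] 0.04431910478431593 0.15047409871373538 ctr [0.5789 0.0313 0.0335]
```

>>> step_arm(moves=[{"xyz": [-1,5,1],"twist": 0.0},{"xyz": [-1,12,1],"twist": 0.0},{"xyz": [-1,18,1],"twist": 0.0},{"xyz": [-1,22,1],"twist": 0.0},{"xyz": [-1,22,1],"twist": 0.0}])

```text
time: 5.95
tool_pos: [0.5798, 0.0341, 0.0837]
orientation: [[0.143, -0.01, 0.99], [-0.99, -0.007, 0.143], [0.005, -1.0, -0.01]]
contact_force: [-0.5, -0.2, -1.7]
grip_width: 0.088
```

Run:
```python
from d import *
delta([.5801,.0338,.0786],.145)
snap('wrist','w7')
im=cv2.imread('pics/w7.png')[80:300,150:370];cv2.imwrite('pics/c8.png',cv2.resize(im,None,fx=2.7,fy=2.7,interpolation=cv2.INTER_CUBIC))
```

```text
t 5.95 pos [0.5798 0.0341 0.0837] yaw 0.1434 ydir [-0.0096 -0.0068 -0.9999] F [-0.5 -0.2 -1.7] g 0.088
tool delta mm [0.3 5.1 0.3] twist -0.0016
```

View pics/c8.png

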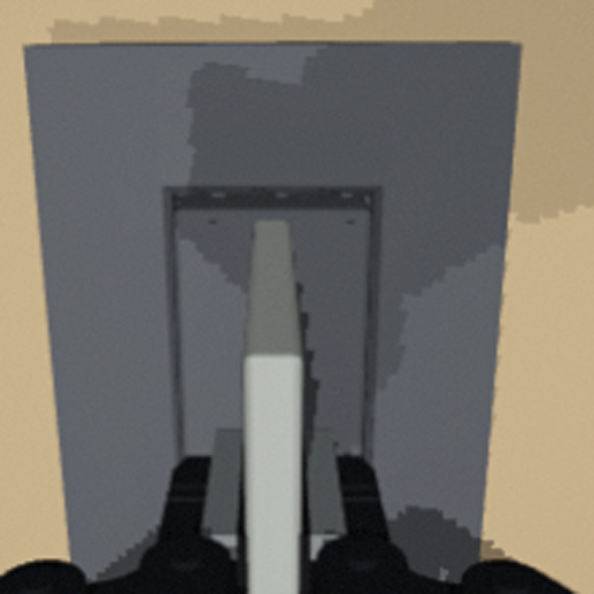

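>>> step_arm(moves=[{"xyz": [0,2,0],"twist": -0.002},{"xyz": [0,4,0],"twist": -0.002},{"xyz": [0,5.5,0],"twist": -0.002},{"xyz": [0,6,0],"twist": -0.002},{"xyz": [0,6,0],"twist": -0.002}])

```text
time: 6.5
tool_pos: [0.5802, 0.0342, 0.0787]
orientation: [[0.145, -0.009, 0.989], [-0.989, -0.007, 0.145], [0.005, -1.0, -0.009]]
contact_force: [-2.0, 0.1, 1.6]
grip_width: 0.085
```

Run:
```python
from d import *
delta([.5801,.0338,.0786],.145)
snap('wrist','w8');snap('scene','s8')
im=cv2.imread('pics/w8.png')[80:300,150:370];cv2.imwrite('pics/c9.png',cv2.resize(im,None,fx=2.7,fy=2.7,interpolation=cv2.INTER_CUBIC))
crop('s8',210,150,320,250,5,'c10')
```

```text
t 6.5 pos [0.5802 0.0342 0.0787] yaw 0.1454 ydir [-0.0085 -0.0067 -0.9999] F [-2.   0.1  1.6] g 0.085
tool delta mm [ 0.4  0.1 -0.1] twist 0.0004
```

View pics/c9.png

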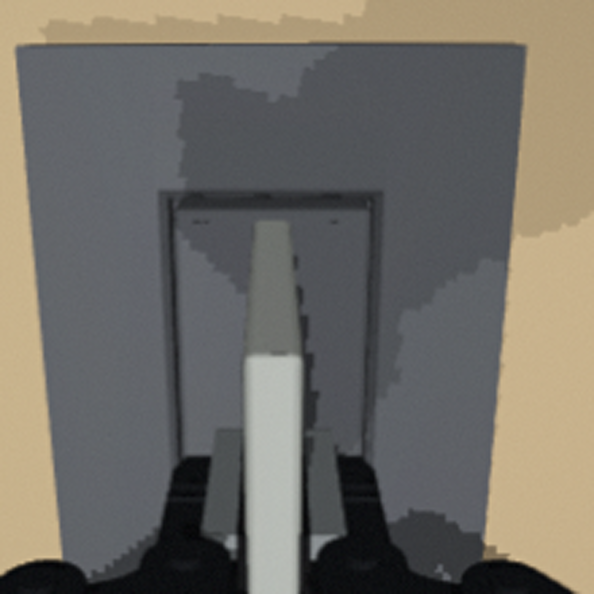

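View pics/c10.png

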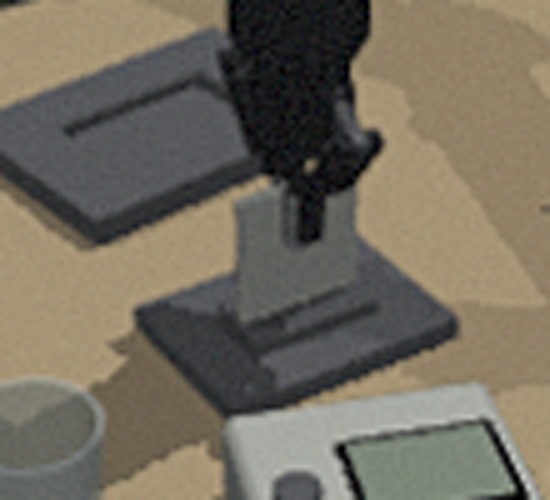

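>>> step_arm(moves=[{"xyz": [0,0.5,0],"twist": 0},{"xyz": [0,1,0],"twist": 0},{"xyz": [0,1,0],"twist": 0}])

```text
time: 6.9
tool_pos: [0.5802, 0.0342, 0.0786]
orientation: [[0.145, -0.008, 0.989], [-0.989, -0.007, 0.145], [0.005, -1.0, -0.009]]
contact_force: [-3.5, 0.0, 6.8]
grip_width: 0.091
```

>>> step_arm(moves=[{"xyz": [0,0,0],"twist": 0},{"xyz": [0,0,0],"twist": 0},{"xyz": [0,0,0],"twist": 0},{"xyz": [0,0,0],"twist": 0},{"xyz": [0,0,0],"twist": 0}], jaw=-1)

```text
time: 7.4
tool_pos: [0.5802, 0.0342, 0.0784]
orientation: [[0.145, -0.009, 0.989], [-0.989, -0.007, 0.145], [0.005, -1.0, -0.009]]
contact_force: [0.2, -0.7, 0.3]
grip_width: 0.921
```

>>> step_arm(moves=[{"xyz": [0,0,0],"twist": 0},{"xyz": [0,-20,0],"twist": 0},{"xyz": [0,-50,0],"twist": 0},{"xyz": [0,-90,0],"twist": 0},{"xyz": [0,-120,0],"twist": 0}])

```text
time: 7.9
tool_pos: [0.5817, 0.0351, 0.2007]
orientation: [[0.145, -0.007, 0.989], [-0.989, -0.007, 0.145], [0.006, -1.0, -0.008]]
contact_force: [1.3, 0.5, 0.0]
grip_width: 0.999
```

Run:
```python
from d import *
snap('wrist','w9');snap('scene','s9');snap('side','d9')
delta([.5801,.0338,.0786],.145)
im=cv2.imread('pics/w9.png')[60:340,110:400];cv2.imwrite('pics/c11.png',cv2.resize(im,None,fx=2,fy=2,interpolation=cv2.INTER_CUBIC))
```

```text
t 8.05 pos [0.5828 0.0352 0.2011] yaw 0.1455 ydir [-0.0032 -0.0063 -1.    ] F [-0.1  0.2 -0.6] g 0.998
tool delta mm [  0.3 122.6  -2.4] twist 0.0005
```

View pics/c11.png

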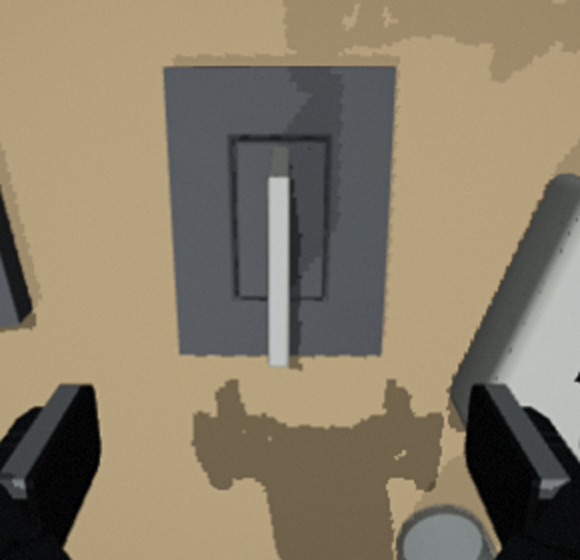

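```bash
python3 - <<'E'
from h import *
im,c=load('w9')
f=lambda L:[(110+x/2,60+y/2) for x,y in L]
rect(c,f([(268,178),(290.5,178),(289,366),(269,366)]),.102)
rect(c,f([(164,67),(396,66),(382,354),(179,354)]),.014)
rect(c,f([(231,136),(331,135),(327,299),(235,299)]),.014)
E
python3 - <<'E'
from h import *
t=[cv2.resize(cv2.imread(f'pics/{n}.png')[y:y+58,x:x+78],(390,290),interpolation=cv2.INTER_CUBIC) for n,x,y in(('s9',230,175),('d9',198,185))]
cv2.imwrite('pics/c12.png',np.hstack(t))
E
```

```text
ctr [0.5801 0.0342 0.102 ] sz [0.008  0.0745 0.0079 0.0745] yaw 0.1429
ctr [0.5798 0.0331 0.014 ] sz [0.1091 0.1494 0.1101 0.1493] yaw 0.1465
ctr [0.5802 0.033  0.014 ] sz [0.0485 0.0852 0.0484 0.0848] yaw 0.1451
```

View pics/c12.png

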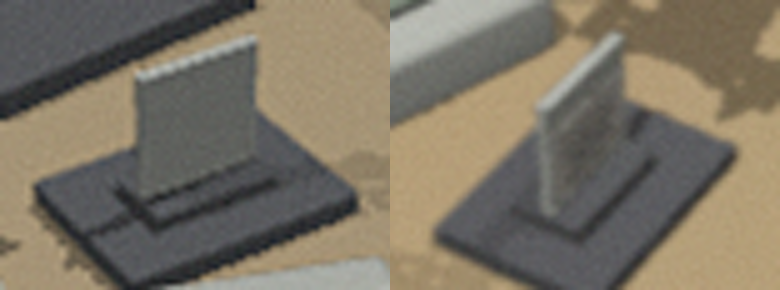

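>>> step_arm(moves=[{"xyz": [-40,-20,-3],"twist": 0},{"xyz": [-85,-44,-6],"twist": 0},{"xyz": [-130,-44,-10],"twist": 0},{"xyz": [-175,-44,-14],"twist": 0},{"xyz": [-210,-44,-18],"twist": 0}])

```text
time: 8.55
tool_pos: [0.5329, 0.2436, 0.2427]
orientation: [[0.147, -0.005, 0.989], [-0.989, -0.006, 0.147], [0.005, -1.0, -0.006]]
contact_force: [-0.1, 0.8, -0.1]
grip_width: 1.002
```

>>> step_arm(moves=[{"xyz": [-10,0,0],"twist": 0},{"xyz": [-20,0,0],"twist": 0},{"xyz": [-20,0,0],"twist": 0},{"xyz": [-20,0,0],"twist": 0}])

```text
time: 8.95
tool_pos: [0.5307, 0.2614, 0.242]
orientation: [[0.145, -0.006, 0.989], [-0.989, -0.007, 0.145], [0.007, -1.0, -0.007]]
contact_force: [1.5, 0.0, 0.2]
grip_width: 1.002
```

Run:
```python
from d import *
delta([.53,.303,.12],.145)
snap('wrist','w10')
```

```text
t 8.95 pos [0.5307 0.2614 0.242 ] yaw 0.1455 ydir [-0.0057 -0.0075 -1.    ] F [1.5 0.  0.2] g 1.002
tool delta mm [-42.1 121.7   6.2] twist 0.0005
```

View pics/w10.png

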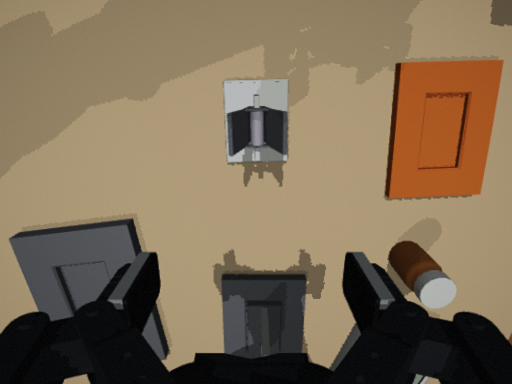

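Run:
```python
from h import *
crop('w10',210,65,300,175,6,'c13')
```

```text
(no output)
```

View pics/c13.png

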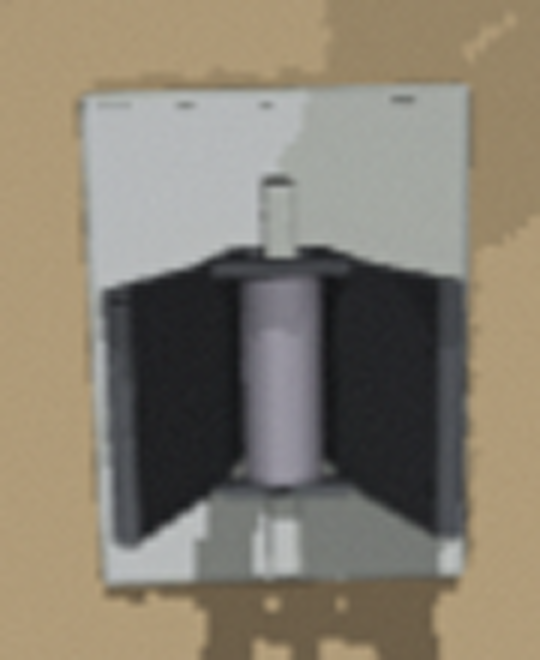

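Run:
```python
from h import *
im,c=load('w10')
f=lambda L:[(210+x/6,65+y/6) for x,y in L]
rect(c,f([(104,292),(463,282),(462,540),(116,546)]),.121)
rect(c,f([(83,95),(470,87),(463,578),(107,583)]),.010)
```

```text
ctr [0.5288 0.305  0.121 ] sz [0.0453 0.033  0.0454 0.0326] yaw 0.1736
ctr [0.5298 0.3023 0.01  ] sz [0.0686 0.0889 0.068  0.0887] yaw 0.1686
```

Run:
```python
from d import *
delta([.5293,.304,.103],.17)
```

```text
t 9.0 pos [0.5308 0.2611 0.2422] yaw 0.1449 ydir [-0.0054 -0.0073 -1.    ] F [-0.7 -0.8  1.4] g 0.997
tool delta mm [-43.5 138.9   5.6] twist -0.0251
```

>>> step_arm(moves=[{"xyz": [-15,10,3],"twist": -0.025},{"xyz": [-35,40,5],"twist": -0.025},{"xyz": [-43,70,5],"twist": -0.025},{"xyz": [-43,70,5],"twist": -0.025},{"xyz": [-43,70,5],"twist": -0.025}])

```text
time: 9.5
tool_pos: [0.5293, 0.3034, 0.1715]
orientation: [[0.169, -0.007, 0.986], [-0.986, -0.008, 0.169], [0.007, -1.0, -0.008]]
contact_force: [0.6, 1.0, -0.0]
grip_width: 1.005
```

Run:
```python
from d import *
delta([.5293,.304,.103],.17)
snap('wrist','w11');snap('scene','s11');snap('side','d11')
crop('w11',180,80,330,230,4,'c14')
t=[cv2.resize(cv2.imread(f'pics/{n}.png')[y:y+78,x:x+78],(390,390),interpolation=cv2.INTER_CUBIC) for n,x,y in(('s11',305,125),('d11',140,225))]
cv2.imwrite('pics/c15.png',np.hstack(t))
```

```text
t 9.5 pos [0.5293 0.3034 0.1715] yaw 0.1698 ydir [-0.0065 -0.0083 -0.9999] F [ 0.6  1.  -0. ] g 1.005
tool delta mm [-1.1 68.5  0.7] twist -0.0002
```

View pics/c14.png

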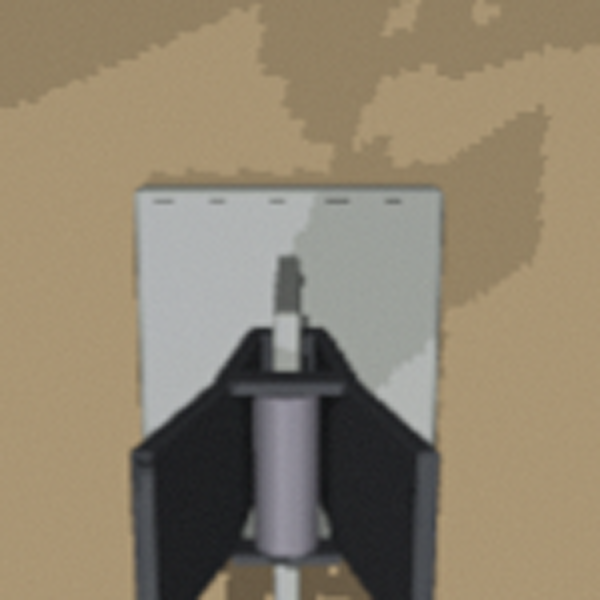

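View pics/c15.png

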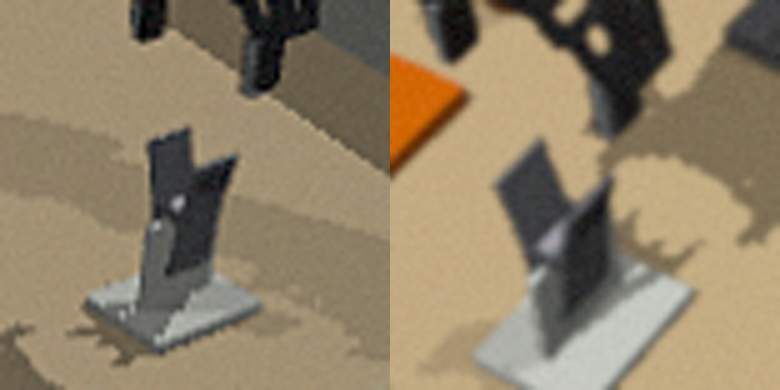

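Run:
```python
from h import *
im,c=load('w11')
f=lambda L:[(180+x/4,80+y/4) for x,y in L]
v=np.array([-np.sin(.17),np.cos(.17),0])
for L,z,h in(([(136,190),(441,187)],.010,.045),([(133,452),(438,452)],.121,.017),([(274,313),(299,313)],.07,.03),([(229,386),(347,386)],.076,.017),([(233,556),(340,555)],.076,-.017)):
  p=onz(c,f(L),z);d=p[1]-p[0];print(p.round(4).tolist(),np.linalg.norm(d).round(4),np.arctan2(d[1],d[0]).round(4),'ctr',(p.mean(0)-v*h).round(4))
```

```text
[[0.4882, 0.3407, 0.01], [0.555, 0.3529, 0.01]] 0.0679 0.1806 ctr [0.5292 0.3025 0.01  ]
[[0.5038, 0.3189, 0.121], [0.5478, 0.3266, 0.121]] 0.0447 0.1724 ctr [0.5287 0.306  0.121 ]
[[0.5219, 0.3316, 0.07], [0.5263, 0.3324, 0.07]] 0.0045 0.1716 ctr [0.5292 0.3025 0.07  ]
[[0.516, 0.3184, 0.076], [0.5369, 0.322, 0.076]] 0.0213 0.172 ctr [0.5293 0.3034 0.076 ]
[[0.5219, 0.2856, 0.076], [0.5417, 0.2893, 0.076]] 0.0202 0.1833 ctr [0.5289 0.3042 0.076 ]
```

>>> step_arm(moves=[{"xyz": [-1,20,0],"twist": -0.005},{"xyz": [-1,40,0.5],"twist": -0.005},{"xyz": [-1,60,0.5],"twist": -0.005},{"xyz": [-1,68,0.5],"twist": -0.005},{"xyz": [-1,68,0.5],"twist": -0.005}])

```text
time: 10.15
tool_pos: [0.5309, 0.3036, 0.1057]
orientation: [[0.172, -0.003, 0.985], [-0.985, -0.007, 0.172], [0.006, -1.0, -0.004]]
contact_force: [-0.8, 0.5, 0.3]
grip_width: 1.004
```

Run:
```python
from d import *
delta([.5291,.304,.103],.175)
snap('scene','s12');snap('side','d12')
t=[cv2.resize(cv2.imread(f'pics/{n}.png')[y:y+78,x:x+78],(390,390),interpolation=cv2.INTER_CUBIC) for n,x,y in(('s12',305,125),('d12',140,225))]
cv2.imwrite('pics/c16.png',np.hstack(t))
```

```text
t 10.15 pos [0.5309 0.3036 0.1057] yaw 0.1729 ydir [-0.003  -0.0067 -1.    ] F [-0.8  0.5  0.3] g 1.004
tool delta mm [-0.7  2.7 -1.7] twist -0.0021
```

View pics/c16.png

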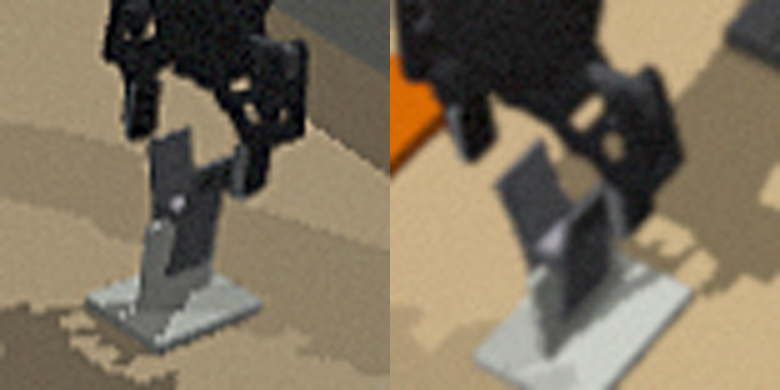

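>>> step_arm(moves=[{"xyz": [-0.5,2.5,-1.7],"twist": -0.002},{"xyz": [-0.5,2.5,-1.7],"twist": -0.002},{"xyz": [-0.5,2.5,-1.7],"twist": -0.002}])

```text
time: 10.55
tool_pos: [0.5302, 0.3049, 0.1055]
orientation: [[0.174, 0.0, 0.985], [-0.985, -0.005, 0.174], [0.005, -1.0, -0.0]]
contact_force: [0.0, -0.9, 0.1]
grip_width: 1.002
```

>>> step_arm(moves=[{"xyz": [0,0,0],"twist": 0},{"xyz": [0,0,0],"twist": 0},{"xyz": [0,0,0],"twist": 0},{"xyz": [0,0,0],"twist": 0},{"xyz": [0,0,0],"twist": 0}], jaw=1)

```text
time: 11.05
tool_pos: [0.5316, 0.3058, 0.109]
orientation: [[0.174, 0.004, 0.985], [-0.985, -0.003, 0.174], [0.004, -1.0, 0.003]]
contact_force: [-2.4, -2.9, 14.4]
grip_width: 0.288
```

>>> step_arm(moves=[{"xyz": [0,0,0],"twist": 0},{"xyz": [0,0,0],"twist": 0},{"xyz": [0,0,0],"twist": 0},{"xyz": [0,0,0],"twist": 0},{"xyz": [0,0,0],"twist": 0}])

```text
time: 11.55
tool_pos: [0.5318, 0.3059, 0.1092]
orientation: [[0.174, 0.004, 0.985], [-0.985, -0.003, 0.174], [0.003, -1.0, 0.004]]
contact_force: [0.6, 0.5, 4.1]
grip_width: 0.285
```

Run:
```python
from d import *
delta([.5291,.304,.103],.175)
snap('wrist','w13');snap('scene','s13');snap('side','d13')
t=[cv2.resize(cv2.imread(f'pics/{n}.png')[y:y+78,x:x+78],(390,390),interpolation=cv2.INTER_CUBIC) for n,x,y in(('s13',305,125),('d13',140,225))]
cv2.imwrite('pics/c17.png',np.hstack(t))
crop('w13',150,100,370,384,2,'c18')
```

```text
t 11.55 pos [0.5318 0.3059 0.1092] yaw 0.1751 ydir [ 0.0043 -0.0028 -1.    ] F [0.6 0.5 4.1] g 0.285
tool delta mm [ 1.4  6.2 -3. ] twist 0.0001
```

View pics/c17.png

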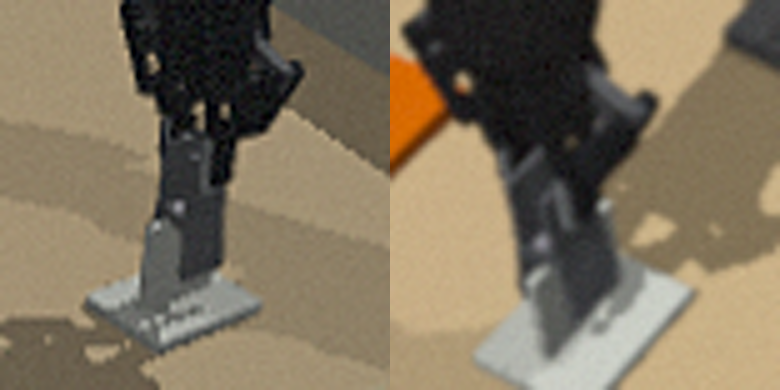

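View pics/c18.png

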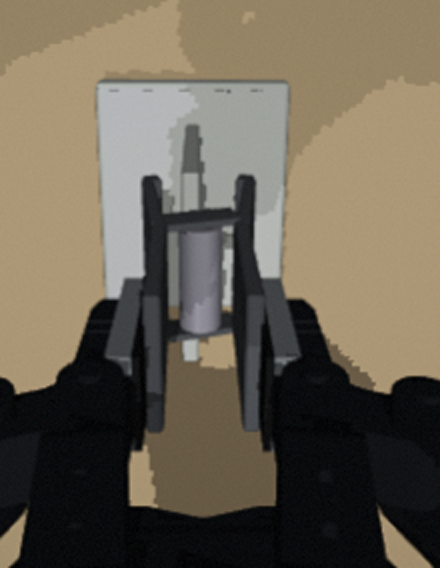

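>>> step_arm(moves=[{"xyz": [0,-10,0],"twist": 0},{"xyz": [0,-25,0],"twist": 0},{"xyz": [0,-45,0],"twist": 0},{"xyz": [0,-65,0],"twist": 0},{"xyz": [0,-85,0],"twist": 0}])

```text
time: 12.2
tool_pos: [0.5312, 0.3061, 0.1958]
orientation: [[0.174, 0.004, 0.985], [-0.985, -0.003, 0.174], [0.003, -1.0, 0.004]]
contact_force: [-0.4, -0.2, -0.7]
grip_width: 0.278
```

>>> step_arm(moves=[{"xyz": [0,-15,0],"twist": 0},{"xyz": [0,-25,0],"twist": 0},{"xyz": [0,-25,0],"twist": 0},{"xyz": [0,-25,0],"twist": 0},{"xyz": [0,-25,0],"twist": 0}])

```text
time: 12.7
tool_pos: [0.5305, 0.3058, 0.2196]
orientation: [[0.174, 0.003, 0.985], [-0.985, -0.004, 0.174], [0.004, -1.0, 0.002]]
contact_force: [0.4, -0.1, -1.0]
grip_width: 0.284
```

Run:
```python
from d import *
delta([.5800,.0338,.22],.145)
snap('wrist','w14');snap('scene','s14');snap('side','d14')
t=[cv2.resize(cv2.imread(f'pics/{n}.png')[y:y+98,x:x+98],(390,390),interpolation=cv2.INTER_CUBIC) for n,x,y in(('s14',295,95),('d14',120,185))]
cv2.imwrite('pics/c19.png',np.hstack(t))
crop('w14',150,100,370,384,2,'c20')
```

```text
t 12.7 pos [0.5305 0.3058 0.2196] yaw 0.1752 ydir [ 0.0025 -0.0039 -1.    ] F [ 0.4 -0.1 -1. ] g 0.284
tool delta mm [276.4   0.8   1.3] twist 0.0302
```

View pics/c19.png

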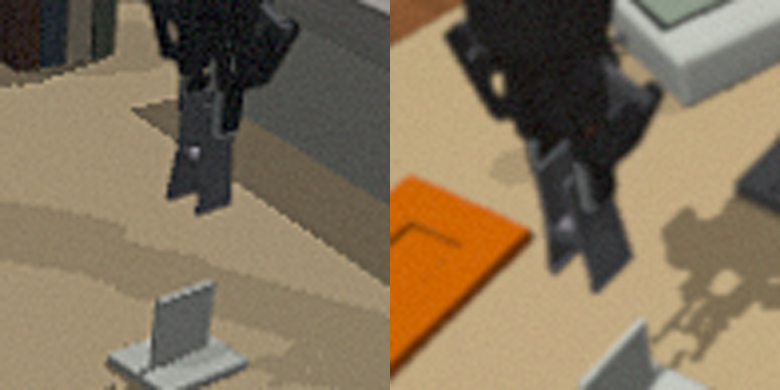

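View pics/c20.png

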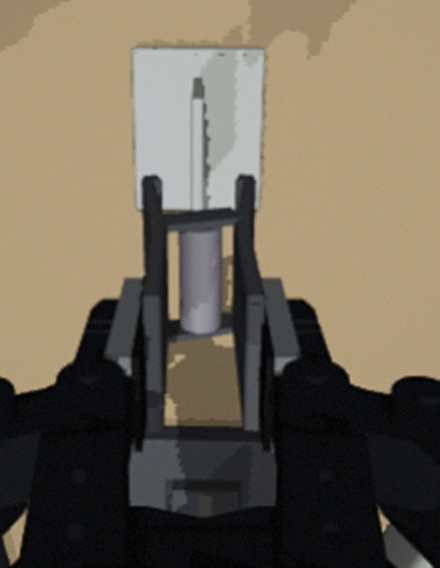

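Run:
```python
from h import *
im,c=load('w14')
s=r.get_state();R=s['orientation'];p0=s['tool_pos']
f=lambda L:[(150+x/2,100+y/2) for x,y in L]
zh=p0[2]-.033
for n,L,z in(('hinge far',[(180,230),(222,228)],zh),('hinge near',[(181,328),(220,328)],zh),('tipfar out',[(143,179),(255,179)],zh-.043),('tipfar in',[(162,181),(236,181)],zh-.043),('levtop near out',[(148,430),(262,430)],zh+.045)):
  p=onz(c,f(L),z);q=(p-p0)@R*1000;print(n,q.round(1).tolist(),'mid',q.mean(0).round(1),np.linalg.norm(p[1]-p[0]).round(4))
# scene/side triangulate jaw bottom corners
a=load('s14')[1];b=load('d14')[1];k=98/390
A=lambda x,y:(295+x*k,95+y*k);B=lambda x,y:(120+(x-390)*k,185+y*k)
for u,v in(((197,214),(630,255)),((230,203),(598,292)),((167,197),(583,235)),((195,187),(552,270))):
  t=tri(a,A(*u),b,B(*v));print(t[0].round(4),t[1].round(4),((t[0]-p0)@R*1000).round(1))
```

```text
hinge far [[-13.2, 32.9, -6.1], [-13.8, 33.0, 5.2]] mid [-13.5  32.9  -0.4] 0.0113
hinge near [[17.0, 33.1, -6.1], [17.0, 33.1, 5.0]] mid [17.  33.1 -0.6] 0.0111
tipfar out [[-14.0, 75.9, -19.8], [-14.0, 76.0, 17.5]] mid [-14.   75.9  -1.1] 0.0373
tipfar in [[-13.3, 75.9, -13.5], [-13.3, 76.0, 11.2]] mid [-13.3  75.9  -1.1] 0.0247
levtop near out [[15.7, -12.0, -12.0], [15.7, -11.9, 13.0]] mid [ 15.7 -11.9   0.5] 0.025
[0.5304 0.2922 0.1376] 0.0234 [13.1 82.2 -2.9]
[0.5243 0.3243 0.1372] 0.0266 [-19.5  82.5  -3.3]
[0.5363 0.2888 0.1534] 0.0246 [17.6 66.4  2.4]
[0.5289 0.3184 0.1529] 0.0243 [-12.8  66.9   0.3]
```

>>> step_arm(moves=[{"xyz": [40,0,0],"twist": 0.01},{"xyz": [80,0,0],"twist": 0.02},{"xyz": [120,0,1],"twist": 0.03},{"xyz": [160,0,1],"twist": 0.03},{"xyz": [200,0,2],"twist": 0.03}])

```text
time: 13.35
tool_pos: [0.5674, 0.1077, 0.2203]
orientation: [[0.145, 0.002, 0.989], [-0.989, -0.004, 0.145], [0.004, -1.0, 0.002]]
contact_force: [0.7, -0.4, -0.8]
grip_width: 0.283
```

Run:
```python
from d import *
delta([.5808,.0349,.22],.145)
```

```text
t 13.35 pos [0.5674 0.1077 0.2203] yaw 0.1454 ydir [ 0.0024 -0.0038 -1.    ] F [ 0.7 -0.4 -0.8] g 0.283
tool delta mm [74.   0.6  2.7] twist 0.0004
```

>>> step_arm(moves=[{"xyz": [30,0,2],"twist": 0},{"xyz": [60,0,3],"twist": 0},{"xyz": [74,0,3],"twist": 0},{"xyz": [74,0,3],"twist": 0},{"xyz": [74,0,3],"twist": 0}])

```text
time: 13.85
tool_pos: [0.5808, 0.0368, 0.2204]
orientation: [[0.146, 0.002, 0.989], [-0.989, -0.002, 0.146], [0.003, -1.0, 0.001]]
contact_force: [-0.2, -0.2, -0.6]
grip_width: 0.283
```

Run:
```python
from d import *
delta([.5808,.0349,.164],.145)
snap('wrist','w15');snap('scene','s15');snap('side','d15')
t=[cv2.resize(cv2.imread(f'pics/{n}.png')[y:y+98,x:x+98],(390,390),interpolation=cv2.INTER_CUBIC) for n,x,y in(('s15',225,130),('d15',190,145))]
cv2.imwrite('pics/c21.png',np.hstack(t))
crop('w15',150,100,370,384,2,'c22')
```

```text
t 13.85 pos [0.5808 0.0368 0.2204] yaw 0.1468 ydir [ 0.0018 -0.0024 -1.    ] F [-0.2 -0.2 -0.6] g 0.283
tool delta mm [ 1.7 56.4 -0.4] twist 0.0018
```

View pics/c21.png

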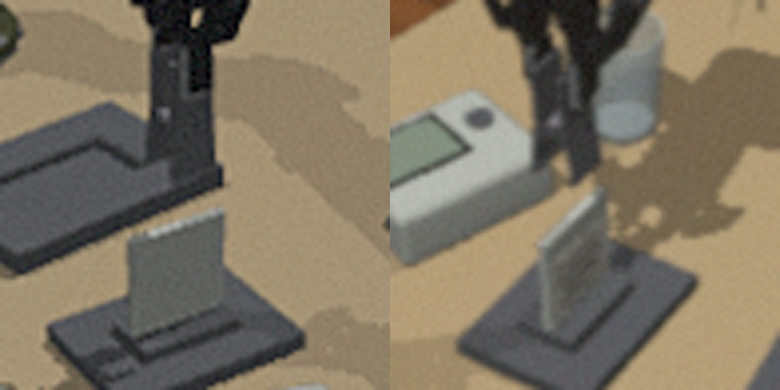

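View pics/c22.png

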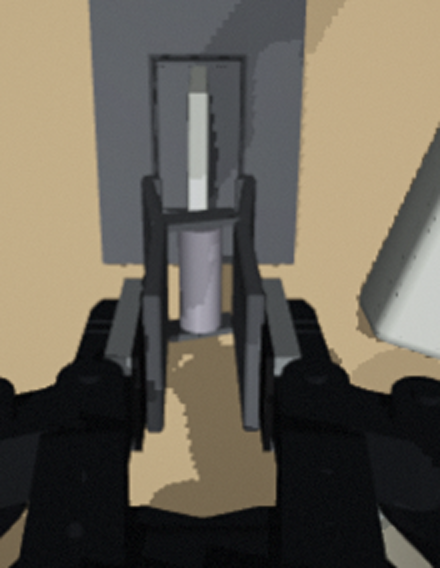

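Run:
```python
from h import *
im,c=load('w15')
s=r.get_state();R=s['orientation'];p0=s['tool_pos']
f=lambda L:[(150+x/2,100+y/2) for x,y in L]
for n,L,z in(('card far end',[(188,93),(209.5,93)],.102),('card @200',[(187,200),(209,200)],.102),('pocket far',[(149,57),(246,57)],.014)):
  p=onz(c,f(L),z);q=(p-p0)@R*1000;print(n,q.round(1).tolist(),'mid',q.mean(0).round(1),p.mean(0).round(4))
```

```text
card far end [[-34.8, 118.4, -5.3], [-34.8, 118.4, 3.0]] mid [-34.8 118.4  -1.2] [0.5747 0.0714 0.102 ]
card @200 [[9.1, 118.6, -6.1], [9.1, 118.6, 2.8]] mid [  9.1 118.6  -1.7] [0.5808 0.028  0.102 ]
pocket far [[-38.1, 206.4, -27.2], [-38.0, 206.5, 22.8]] mid [-38.  206.4  -2.2] [0.5734 0.0742 0.014 ]
```

>>> step_arm(moves=[{"xyz": [2,10,-0.4],"twist": 0.001},{"xyz": [2,20,-0.4],"twist": 0.001},{"xyz": [2,30,-0.4],"twist": 0.001},{"xyz": [2,36,-0.4],"twist": 0.001},{"xyz": [2,36,-0.4],"twist": 0.001}])

```text
time: 14.5
tool_pos: [0.5799, 0.0352, 0.1828]
orientation: [[0.147, -0.001, 0.989], [-0.989, -0.003, 0.147], [0.003, -1.0, -0.001]]
contact_force: [0.1, 0.1, -1.3]
grip_width: 0.282
```

Run:
```python
from d import *
delta([.5805,.0350,.164],.145)
im=snap('wrist','w16');s=r.get_state();R=s['orientation'];p0=s['tool_pos']
crop('w16',150,100,370,384,2,'c23')
```

```text
t 14.5 pos [0.5799 0.0352 0.1828] yaw 0.1478 ydir [-7.e-04 -3.e-03 -1.e+00] F [ 0.1  0.1 -1.3] g 0.282
tool delta mm [ 0.3 18.8  0.6] twist 0.0028
```

View pics/c23.png

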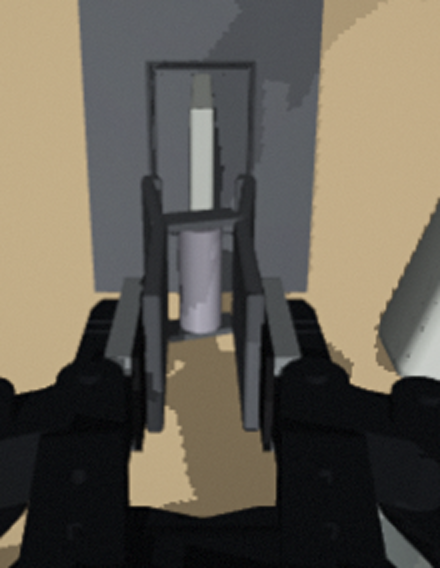

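>>> step_arm(moves=[{"xyz": [0,4,0.8],"twist": 0.002},{"xyz": [0,9,0.8],"twist": 0.002},{"xyz": [0,14,0.8],"twist": 0.002},{"xyz": [0,18,0.8],"twist": 0.002},{"xyz": [0,18,0.8],"twist": 0.002}])

```text
time: 15.05
tool_pos: [0.5807, 0.0352, 0.1649]
orientation: [[0.145, -0.001, 0.989], [-0.989, -0.003, 0.145], [0.003, -1.0, -0.001]]
contact_force: [-0.7, 0.2, -0.7]
grip_width: 0.283
```

Run:
```python
from d import *
delta([.5805,.0350,.164],.145)
snap('wrist','w17');snap('scene','s17');snap('side','d17')
delta([.5805,.0350,.164],.145)
t=[cv2.resize(cv2.imread(f'pics/{n}.png')[y:y+78,x:x+78],(390,390),interpolation=cv2.INTER_CUBIC) for n,x,y in(('s17',230,155),('d17',200,165))]
cv2.imwrite('pics/c24.png',np.hstack(t))
crop('w17',150,100,370,384,2,'c25')
```

```text
t 15.05 pos [0.5807 0.0352 0.1649] yaw 0.1457 ydir [-7.e-04 -3.e-03 -1.e+00] F [-0.7  0.2 -0.7] g 0.283
tool delta mm [ 0.2  0.9 -0.2] twist 0.0007
t 15.2 pos [0.5813 0.0353 0.1659] yaw 0.1458 ydir [ 0.0011 -0.0029 -1.    ] F [ 0.4  0.5 -0.5] g 0.284
tool delta mm [ 0.2  1.9 -0.9] twist 0.0008
```

View pics/c24.png

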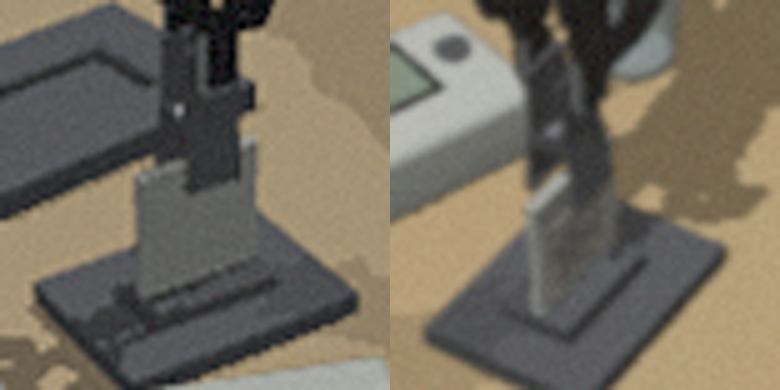

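View pics/c25.png

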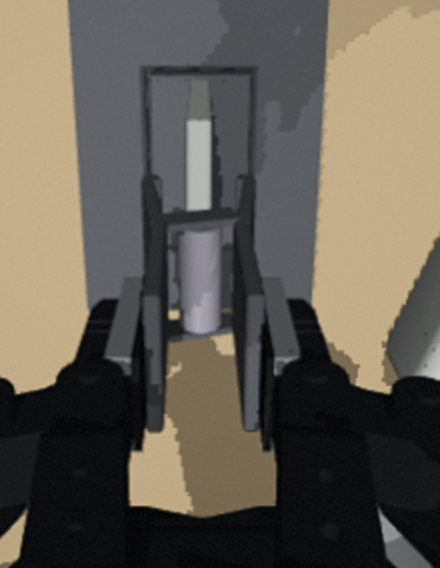

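Run:
```python
from h import *
im,c=load('w17');s=r.get_state();R=s['orientation'];p0=s['tool_pos']
P=np.array(c['pose']);print((P[:3,3]-p0).round(4))
f=lambda L:[(150+x/2,100+y/2) for x,y in L]
for n,L,z in(('card far end',[(185.5,119),(211.5,119)],.102),('card @200',[(185,200),(211.5,200)],.102),('tipfar in',[(162,181),(236,181)],p0[2]-.076),('hinge plates far',[(160,222),(240,215)],p0[2]-.033),('near',[(165,338),(237,330)],p0[2]-.033)):
  p=onz(c,f(L),z);q=(p-p0)@R*1000;print(n,q.round(1).tolist(),'mid',q.mean(0).round(1),p.mean(0).round(4))
a=load('s17')[1];b=load('d17')[1]
A=lambda x,y:(230+x/5,155+y/5);B=lambda x,y:(200+(x-390)/5,165+y/5)
# card top corners: low-y end and high-y; front jaw bottom corner
for n,u,v in(('card low y',(137,178),(527,0)),):pass
for X in([.5800+.0130*.989,.034+.013*.145,.0885],):
  d=np.array([-.145,.989,0])*.017
  for sgn in(-1,1): print('pred front-jaw tip scene crop',(proj(a,np.array(X)+sgn*d)-[230,155])*5)
print('pred card top corners',(proj(a,np.array([[.58,.034,.102]])+np.array([[-.145,.989,0]])*np.array([[-.038],[.038]]))-[230,155])*5)
```

```text
[-0.012   0.0784  0.1269]
card far end [[-37.3, 63.8, -5.6], [-37.3, 63.8, 2.2]] mid [-37.3  63.8  -1.7] [0.5743 0.0718 0.102 ]
card @200 [[-11.3, 63.9, -6.0], [-11.3, 63.9, 2.4]] mid [-11.3  63.9  -1.8] [0.578 0.046 0.102]
tipfar in [[-13.7, 76.0, -13.9], [-13.7, 76.0, 10.6]] mid [-13.7  76.   -1.6] [0.5778 0.0484 0.0899]
hinge plates far [[-16.0, 32.9, -11.8], [-18.0, 33.0, 9.5]] mid [-17.   32.9  -1.2] [0.5778 0.0519 0.1329]
near [[19.6, 33.1, -11.2], [17.0, 33.1, 9.4]] mid [18.3 33.1 -0.9] [0.5831 0.017  0.1329]
pred front-jaw tip scene crop [[180.63196679 194.4971887 ]]
pred front-jaw tip scene crop [[233.27327734 175.92575564]]
pred card top corners [[134.27838401 173.89330946]
 [252.12088229 133.43878332]]
```

>>> step_arm(moves=[{"xyz": [0,2,0],"twist": 0},{"xyz": [0,4,0],"twist": 0},{"xyz": [0,5,0],"twist": 0},{"xyz": [0,5,0],"twist": 0},{"xyz": [0,5,0],"twist": 0}])

```text
time: 15.7
tool_pos: [0.5813, 0.0353, 0.1609]
orientation: [[0.145, 0.001, 0.989], [-0.989, -0.003, 0.145], [0.003, -1.0, 0.001]]
contact_force: [-0.5, 0.4, 0.1]
grip_width: 0.285
```

Run:
```python
from d import *
delta([.5805,.0350,.164],.145)
snap('wrist','w18');snap('scene','s18');snap('side','d18')
delta([.5805,.0350,.164],.145)
t=[cv2.resize(cv2.imread(f'pics/{n}.png')[y:y+78,x:x+78],(390,390),interpolation=cv2.INTER_CUBIC) for n,x,y in(('s18',230,155),('d18',200,165))]
cv2.imwrite('pics/c26.png',np.hstack(t))
crop('w18',150,100,370,384,2,'c27')
```

```text
t 15.7 pos [0.5813 0.0353 0.1609] yaw 0.1457 ydir [ 9.0e-04 -2.8e-03 -1.0e+00] F [-0.5  0.4  0.1] g 0.285
tool delta mm [ 0.2 -3.1 -0.8] twist 0.0007
t 15.85 pos [0.5814 0.0353 0.161 ] yaw 0.1458 ydir [ 0.0012 -0.0028 -1.    ] F [-0.3 -0.9 -0.5] g 0.288
tool delta mm [ 0.2 -3.  -0.9] twist 0.0008
```

View pics/c26.png

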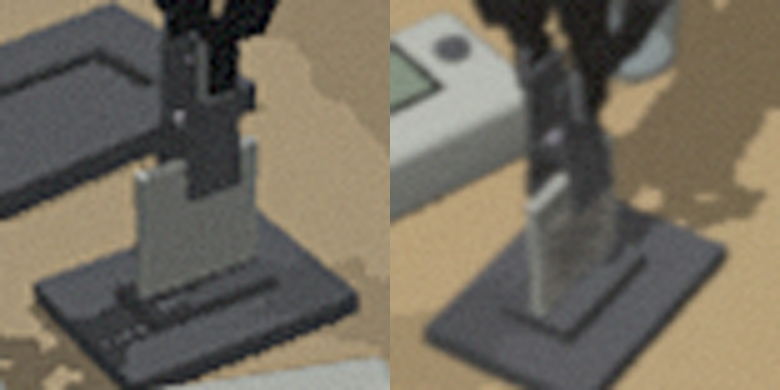

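View pics/c27.png

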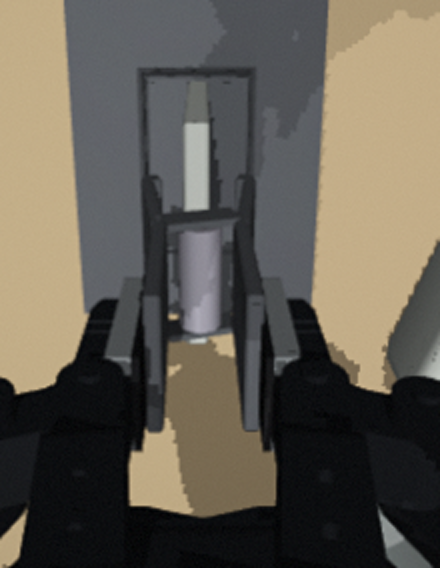

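View pics/s18.png

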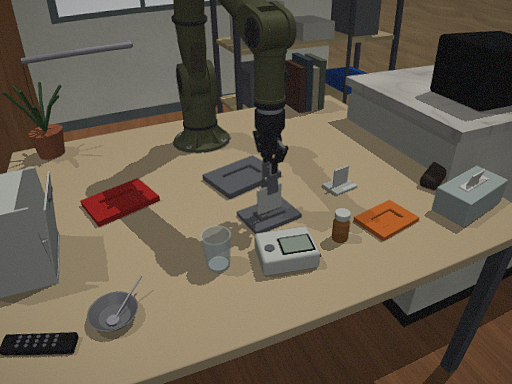

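>>> step_arm(moves=[{"xyz": [0,0,-0.6],"twist": 0},{"xyz": [0,0,-0.7],"twist": 0},{"xyz": [0,0,-0.7],"twist": 0},{"xyz": [0,0,-0.7],"twist": 0},{"xyz": [0,0,-0.7],"twist": 0}])

```text
time: 16.35
tool_pos: [0.5807, 0.0352, 0.161]
orientation: [[0.145, 0.001, 0.989], [-0.989, -0.003, 0.145], [0.003, -1.0, 0.001]]
contact_force: [0.3, -0.5, -0.3]
grip_width: 0.277
```

Run:
```python
from d import *
snap('wrist','w19')
delta([.5807,.0352,.161],.145)
crop('w19',200,130,300,280,5,'c28')
```

```text
t 16.4 pos [0.5807 0.0352 0.161 ] yaw 0.1458 ydir [ 0.0011 -0.0028 -1.    ] F [-0.1 -0.6 -0.7] g 0.281
tool delta mm [ 0. -0.  0.] twist 0.0008
```

View pics/c28.png

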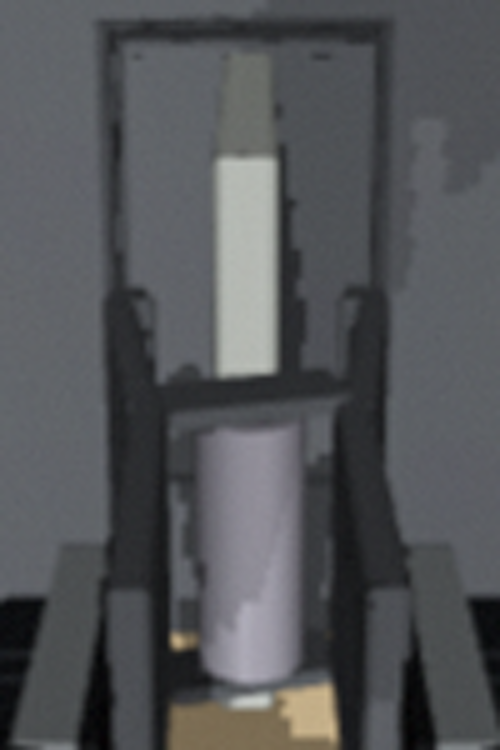

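Run:
```python
from h import *
print(r.finish_job())
```

```text
the job is handed in; nothing more can be done
None
```

The medicine-card stand is seated and released in the smaller grey base plate. The arm is holding the spring clip wide open over the middle of the card's top edge. I handed the job in at about 16.4 s; it reported no verdict.

**Stand:** After I let go, the card's centre was about 1 mm from the recess centre. Its yaw was 0.143 against 0.146 rad for the plate. In the pictures the foot sits flat in the recess.

**Clip:**
- **Opening:** It came off the rack at the first squeeze. The gap between the jaws was about 25 mm, which is fully open.
- **Centring:** In the last wrist picture the card is midway between the jaws, about 8 mm clear of each by the sizes. The clip's middle is within about 1 mm of the middle of the edge.
- **Contact:** The measured force stayed under about 1.5 N, so nothing appears to be touching.

**Less certain:**
- **Depth past the edge:** The jaws should reach about 13 to 17 mm past the top edge. The scene view put them about 3 mm higher than the wrist estimate, so I lowered the clip 5 mm more before finishing.
- **Bystanders:** I didn't measure the monitor, pill bottle or tumbler at the end. They look unmoved in the last scene picture.

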